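# Hang the parts bin back on the bin rail

### The arm

A 6-joint arm with a two-finger parallel gripper is mounted at the origin on the work surface. World frame = base frame: x ahead of the robot, y to its left, z up, the work surface at z = 0. Lengths are in m, angles in rad, forces in N, time in s.
With the tool pointing down it reaches from about 0.3 to 0.875 m from the base axis. Payload 6.4 kg.
Tool frame: the origin (TCP) lies at the centre of the arm's flange, where the gripper is bolted on; the fingertips stand 173 mm ahead of it and the grasp point (between the pads) lies manip.grip_point_offset ahead of it (manip.grip_point_offset is the distance from the TCP to the grasp point, in m); z points along the fingers, y is the line along which they close (so a half turn about z gives the same grasp; the last joint's range is limited). The gripper opens to 85 mm and grips with 20 to 120 N. Pads are 22 mm wide; open, the fingers measure 114 mm over their backs; the gripper's body (76 mm by 85 mm) begins 54 mm behind the grasp point. The pads swing forward as they close: fully open they stand 13 mm farther back than shut.
Start: joints at [0.967, 0.181, 1.607, -0, 1.354, -0.206], TCP at [0.223, 0.53, 0.405] pointing down, gripper open.
Joint ranges: [-2.99, 2.99], [-0.89, 2.07], [0.3, 2.58], [-1.14, 4.28], [0, 2.63], [-3.12, 3.12]. Speed limits (rad/s): [2.57, 2.57, 3.01, 3.14, 3.14, 3.14].

### API

Orientations are given as a 3x3 rotation matrix whose columns are the frame's x, y, z axes.
In Python, from plant import manip, telemetry, read_camera gives the robot as it stands. Calls block until the motion is done:
- manip.move_to(position, orientation): joint-space move of the TCP to a pose.
- manip.line_to(position, ori=None, feed=0.15, threshold=None): straight line of the TCP; ori=None keeps the orientation; feed is the mean speed in m/s. With threshold (N) it stops when the force on the tool has changed by that much, and returns True; else False.
- manip.move_joints(angles): joint-space move.
- manip.ungrasp() and manip.gripper_close(newtons=None): open the fingers fully, or close them until they stop; newtons is the grip in N (None keeps the last).
- manip.sleep(seconds).
- manip.solve_ik(position, orientation): joint angles nearest the present ones, or None.
- telemetry.read_state(): the state.
- read_camera(name): name is "scene" or "top" or "wrist"; returns a dict with "pixels" (400x640x3 uint8, red, green, blue), "vertical_fov" (degrees; the focal length in pixels is half the picture's height over the tangent of half this angle, whatever the lens; pixels are square), "cx", "cy" (the principal point, pixels), "R" (3x3) and "t" (3): a world point X has camera coordinates R X + t. Camera axes: x right, y down, z forward; pixel columns grow to the right and rows downward; lengths in m; the calibration is good to about 2 mm. A picture is of the moment at which its call begins. There is no depth.
A pose or a line that the arm cannot do raises manip.IKError and nothing moves.
- manip.finish_job(): hands the job in; it is judged then, once.
The state is a dict: "t": time; "joint_pos": joint angles; "joint_velocities": joint speeds; "tau": joint torques, N m; "ee_pos": TCP position; "tcp_rot": TCP orientation; "ft_force": force on the tool from outside, world axes, zero at the start; "wrist_torque": the same for the moment, N m; "gripper_width": finger opening in m; "grip_force": force on a finger pad.
Only numpy, scipy, OpenCV 4.12 (cv2) and the standard library are available. Lean on these libraries where they do the work, as an engineer would, in place of code of your own. Each camera call takes 0.05 s, during which the arm holds its last target. There are 200 camera calls.

### The job

Hang the loose blue parts bin from the bench in the empty place on the bin rail, between the two bins already hanging there: keep it level, lower it between them and down the rail until its rear lip is hooked over the rail and it sits fully home, and only then let go. Feel your way gently, never forcing the bin against the rail or its neighbours, and leave the neighbours hanging where they are.

Things in the scene. Friction and masses are not known exactly. Their poses are not given: they have to be found in the camera images.
- bin: the bin to hang: open blue plastic bin, 0.14 to 0.28 kg with three steel bushings fixed in its rear half, standing on the bench. x axis from front to back, 110 mm; 96 mm wide (y); 60 mm high, but the front wall and front 34 mm of the sides 42 mm. Origin: centre of its underside. Floor 4 mm, sides and back 3 mm thick. Its rear lip is a hook, see bin_hook
- bin_rim (a point): middle of the top edge of the bin's front wall, 55 mm in front of the origin: grip here from above, one finger in front of the wall and one behind it. The upper 24 mm of the wall is 8 mm thick with flat faces. Axes as the bin's
- bin_hook (a point): inside the bin's hook. Level with the top of the back wall a flange 70 mm wide, 4 mm thick reaches 10.5 mm back and ends in a 3 mm thick lip whose edge is 9 mm below the flange's underside; slot between back wall and lip 7.5 mm. This point: middle of the slot's ceiling, 56 mm above the bin's underside, 3.75 mm behind the back wall's outer face
- stand: bin stand fixed to the bench: two blue slotted uprights 410 mm apart, 190 mm high, carrying a level aluminium rail. Origin: on the bench midway between the uprights. x axis away from the robot, square to the rail; y along the rail. The rail's own frame: origin in the middle of the tongue's top edge, axes as the stand's
- rail_nominal (a point): a point of the stand, 188 mm above its origin: where the top edge of the rail's hooking tongue (its mid-thickness) would be if set to the middle. The rail is bolted in slotted brackets and its true place is NOT measured: up to 14 mm to the front or back (stand's x) of this point and up to 10 mm higher or lower. Find it by touch or sight
- rail_face (a point): a point of the stand, nominal as rail_nominal. The tongue is 3 mm thick, as long as the rail, free above and behind. A flat face strip covers 16 to 54 mm below the tongue's top; its front face, at this point's x, is 4.5 mm in front of the tongue's middle. A bin is home when its flange sits on the tongue, lip behind it, back against the strip or drooping forward up to 2 degrees
- left_bin: neighbour hanging loose on the rail at the +y side of the empty place: a longer, deeper blue bin of the same family, 96 mm wide, 0.38 kg, square to the rail. Origin: midway between its side walls, at its underside; axes as the bin's. Its top is 4 mm above the rail's top edge and its front stands up to 40 mm nearer the robot than that of the bin when hung
- right_bin: neighbour at the -y side of the empty place: likewise 96 mm wide, 0.38 kg, loose, origin midway between its side walls. The clear gap between the facing sides of the two neighbours is 100 to 106 mm
Mind the look-alikes: they are no part of the job. Leave any brown or orange look-alike of the bin alone.

How it is judged:
By the outcome, as a careful person would: the job done as asked, in the order asked, and still so for the second after the job is handed in, with the robot touching nothing.
It also fails if it takes over 72 s, if anything falls off the work surface, if the arm or the gripper's body presses on something with over 40 N, if the wrist force passes 120 N, or if a joint passes its speed limit or range.

## Working session

There is one attempt and no reset: what is moved stays moved. The work goes in short steps, each a Python script; the robot and the scene stay as the last script left them, time stands still between calls to the robot, and variables do not carry over. Pictures are saved under pics/ and viewed, at most 10 in all, crops included, and the job is handed in when it is done.

```bash
ls; mkdir -p pics
python3 - <<'E'
from plant import manip, telemetry, read_camera
import cv2,numpy as np
for n in ("scene","top","wrist"):
    c=read_camera(n); cv2.imwrite(f"pics/{n}0.png",c["pixels"][:,:,::-1]); np.savez(f"pics/{n}0.npz",**c)
    print(n,c["vertical_fov"],c["cx"],c["cy"],np.round(c["R"],3).tolist(),np.round(c["t"],3), np.round(-np.array(c["R"]).T@c["t"],3))
print(manip.grip_point_offset, telemetry.read_state())
E
```

```text
pics
scene 57.69932611896069 318.4085190334219 200.06917567837766 [[-0.118, 0.993, -0.016], [0.81, 0.086, -0.579], [-0.574, -0.081, -0.815]] [-0.112 -0.317  1.578] [1.149 0.267 1.1  ]
top 55.47845746640879 317.17798243937006 198.11715623670509 [[-0.029, -0.999, 0.014], [-0.998, 0.029, -0.055], [0.055, -0.016, -0.998]] [0.18  0.452 1.303] [0.385 0.187 1.323]
wrist 69.45746628264486 316.93693114945285 201.28486346320568 [[0.387, 0.922, -0.001], [0.882, -0.37, 0.292], [0.269, -0.114, -0.956]] [-0.574 -0.039  0.378] [0.155 0.558 0.373]
0.1547 {'t': 0.15, 'joint_pos': array([ 9.66715826e-01,  1.81399446e-01,  1.60777228e+00,  1.06604914e-05,
        1.35381990e+00, -2.06329222e-01]), 'joint_velocities': array([-0.00053305, -0.00140315, -0.00342045, -0.00097656,  0.00151207,
       -0.00052115]), 'tau': array([-6.63270421e-04, -4.45260251e+01, -3.51694071e+01, -3.89575225e-04,
        5.83735949e-03, -1.48967899e-05]), 'ee_pos': array([0.22261113, 0.52995253, 0.40397752]), 'tcp_rot': array([[-9.21933347e-01,  3.87347724e-01, -8.03194243e-04],
       [ 3.87348443e-01,  9.21932683e-01, -1.14547858e-03],
       [ 2.96792501e-04, -1.36717094e-03, -9.99999021e-01]]), 'ft_force': array([-0.10535138,  0.59920624, -0.72046506]), 'wrist_torque': array([ 0.04358984,  0.01145689, -0.01165341]), 'grip_force': 0.0, 'gripper_width': 0.08521082432005381}
```

View pics/scene0.png

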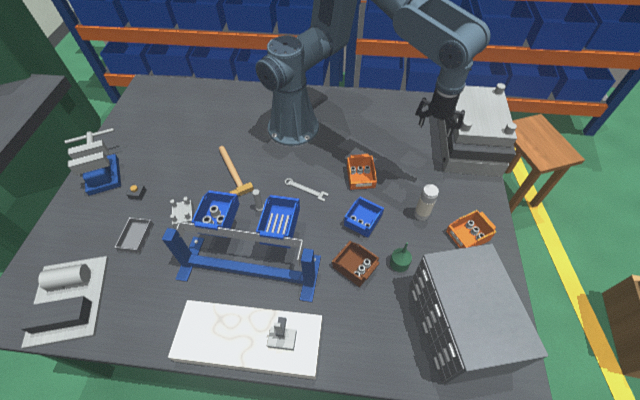

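View pics/top0.png

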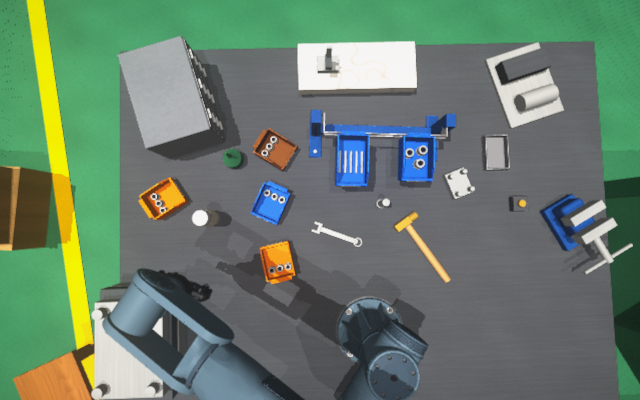

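The scene view shows the loose blue bin at about (362,215) and the rail gap at about (247,240). In the top view the bin is at (272,202) with its bushings (rear) toward the rail. The neighbours are at (352,160) and (417,160), and the uprights at (316,125) and (448,122).

```bash
cat > h.py <<'E'
import numpy as np, cv2
from plant import manip, telemetry, read_camera
G=manip.grip_point_offset
def ray(c,u,v):
    f=200/np.tan(np.radians(c["vertical_fov"])/2)
    R=np.array(c["R"]);d=R.T@np.array([(u-c["cx"])/f,(v-c["cy"])/f,1.]);return -R.T@np.array(c["t"]),d
def onz(c,u,v,z):
    o,d=ray(c,u,v);return o+d*(z-o[2])/d[2]
def tri(a,b):  # two (cam,u,v)
    o1,d1=ray(*a);o2,d2=ray(*b)
    s=np.linalg.lstsq(np.c_[d1,-d2],o2-o1,rcond=None)[0]
    p,q=o1+s[0]*d1,o2+s[1]*d2;return (p+q)/2,np.linalg.norm(p-q)
def proj(c,X):
    f=200/np.tan(np.radians(c["vertical_fov"])/2);p=np.array(c["R"])@X+c["t"];return p[0]/p[2]*f+c["cx"],p[1]/p[2]*f+c["cy"]
def ori(yaw,tool_y=True): # tool down, tool y along (cos yaw, sin yaw)
    y=np.array([np.cos(yaw),np.sin(yaw),0]);z=np.array([0,0,-1.]);return np.c_[np.cross(y,z),y,z]
def snap(name,fn):
    c=read_camera(name);cv2.imwrite(f"pics/{fn}.png",c["pixels"][:,:,::-1]);np.savez(f"pics/{fn}.npz",**c);return c
def load(fn):
    d=np.load(f"pics/{fn}.npz");return {k:d[k] for k in d}
def blue(c):
    h=cv2.cvtColor(c["pixels"],cv2.COLOR_RGB2HSV);return cv2.inRange(h,(105,130,50),(125,255,255))
E
python3 - <<'E'
from h import *
c=load("top0")
m=blue(c)
for k in cv2.findContours(m,cv2.RETR_EXTERNAL,cv2.CHAIN_APPROX_NONE)[0]:
    if cv2.contourArea(k)<150: continue
    r=cv2.minAreaRect(k);b=cv2.boxPoints(r);print(np.round(b).tolist())
    for z in(.055,.19): print(z,[np.round(onz(c,*p,z)[:2],3).tolist() for p in b])
# bench feet / upright tops
for p in((316,115),(448,121),(323,126),(440,131)): print(p,np.round(onz(c,*p,.19),3))
im=c["pixels"][90:230,220:480,::-1];cv2.imwrite("pics/crop1.png",cv2.resize(im,None,fx=3,fy=3,interpolation=cv2.INTER_CUBIC))
R=ori(0);print(manip.solve_ik([.4,.25,.4],ori(0)),manip.solve_ik([.4,.25,.4],ori(np.pi)))
print(manip.solve_ik([.45,0.03,.45],ori(0)),manip.solve_ik([.45,.03,.45],ori(np.pi)))
E
```

```text
[[540.0, 211.0], [575.0, 190.0], [600.0, 231.0], [565.0, 253.0]]
0.055 [[0.388, -0.579], [0.458, -0.704], [0.316, -0.78], [0.248, -0.656]]
0.19 [[0.388, -0.497], [0.45, -0.609], [0.324, -0.677], [0.263, -0.566]]
[[249.0, 213.0], [265.0, 178.0], [292.0, 190.0], [276.0, 225.0]]
0.055 [[0.412, 0.395], [0.526, 0.341], [0.482, 0.251], [0.369, 0.305]]
0.19 [[0.409, 0.373], [0.511, 0.325], [0.472, 0.244], [0.371, 0.293]]
[[325.0, 125.0], [455.0, 113.0], [461.0, 178.0], [331.0, 190.0]]
0.055 [[0.7, 0.135], [0.73, -0.309], [0.508, -0.318], [0.48, 0.122]]
0.19 [[0.667, 0.141], [0.693, -0.256], [0.494, -0.265], [0.47, 0.129]]
[[309.0, 157.0], [310.0, 110.0], [323.0, 110.0], [321.0, 157.0]]
0.055 [[0.594, 0.191], [0.754, 0.182], [0.752, 0.14], [0.592, 0.15]]
0.19 [[0.572, 0.19], [0.715, 0.182], [0.713, 0.145], [0.57, 0.154]]
(316, 115) [0.698 0.166 0.19 ]
(448, 121) [ 0.67  -0.234  0.19 ]
(323, 126) [0.664 0.145 0.19 ]
(440, 131) [ 0.64  -0.208  0.19 ]
[ 3.06192224e-01 -5.16077251e-02  1.86275698e+00 -4.44089210e-16
  1.33044340e+00  3.06192224e-01] [ 3.06192224e-01 -5.16077251e-02  1.86275698e+00 -4.44089210e-16
  1.33044340e+00 -2.83540043e+00]
[-1.97694896e-01 -1.45984260e-01  1.84670775e+00 -4.44089210e-16
  1.44086916e+00 -1.97694896e-01] [-1.97694896e-01 -1.45984260e-01  1.84670775e+00 -4.44089210e-16
  1.44086916e+00  2.94389776e+00]
```

View pics/crop1.png

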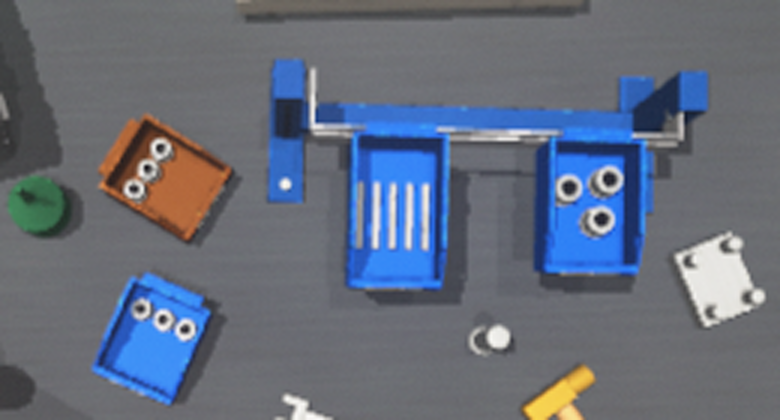

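Crop: the loose bin's rear points toward +x, about 25° clockwise. The neighbours' facing edges are at crop columns 447 and 543, and the rail's bright top runs from (315,130) to (680,138). Next I take close wrist views.

Run:
```python
from h import *
ctr=np.array([.447,.323]);
manip.move_to([*ctr,.36],ori(-.445)); manip.sleep(.3); snap("wrist","wb")
y=-.07
for i,p in enumerate([(.50,-.02,.46),(.62,-.03,.46)]):
    manip.move_to(p,ori(y)); manip.sleep(.3); snap("wrist",f"wr{i}")
print(telemetry.read_state()["t"],telemetry.read_state()["ft_force"])
a=[cv2.imread(f"pics/{n}.png") for n in("wb","wr0","wr1")]
cv2.imwrite("pics/mb.png",a[0]);cv2.imwrite("pics/mr.png",cv2.resize(np.vstack(a[1:]),(480,600)))
```

```text
4.275 [0.30098426 0.17144078 0.94714359]
```

View pics/mb.png

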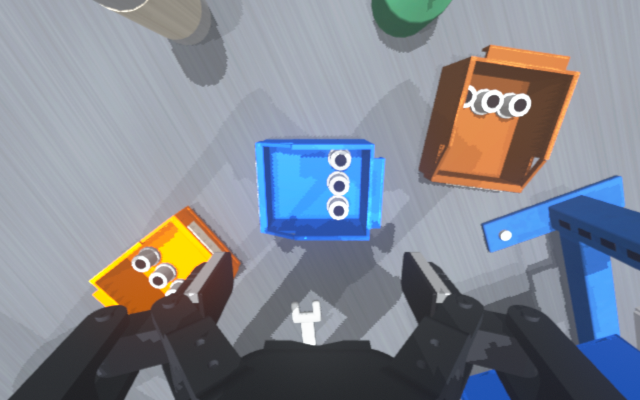

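View pics/mr.png

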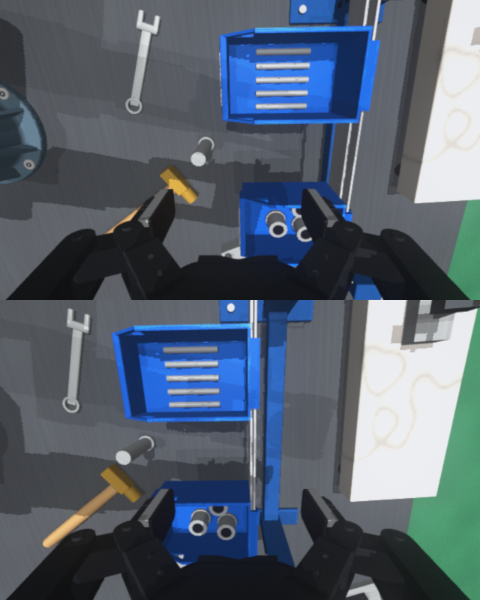

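wb: the bin is at (258–385, 138–240) with its front wall at left (u≈258–272) and lip at right. wr0 and wr1 both show the rail tongue as a bright line in the gap. I zoom one composite picture for the edges.

Run:
```python
from h import *
def crop(n,x,y,w,h,s):
    im=cv2.imread(f"pics/{n}.png")[y:y+h,x:x+w];im=cv2.resize(im,None,fx=s,fy=s,interpolation=cv2.INTER_CUBIC)
    for k in range(-x%10,w,10): cv2.line(im,(k*s,0),(k*s,12 if (x+k)%50==0 else 5),(0,255,255),1)
    for k in range(-y%10,h,10): cv2.line(im,(0,k*s),(12 if (y+k)%50==0 else 5,k*s),(0,255,255),1)
    return im
o=np.zeros((600,800,3),np.uint8)
def put(im,x,y): o[y:y+im.shape[0],x:x+im.shape[1]]=im
put(crop("wb",250,130,140,115,3),0,0)
put(crop("wr1",255,135,120,150,3),430,0)
put(crop("wr0",420,130,80,40,3),430,460)
put(crop("wr0",320,140,140,80,3),0,350)
cv2.imwrite("pics/comp.png",o)
```

```text
(no output)
```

View pics/comp.png

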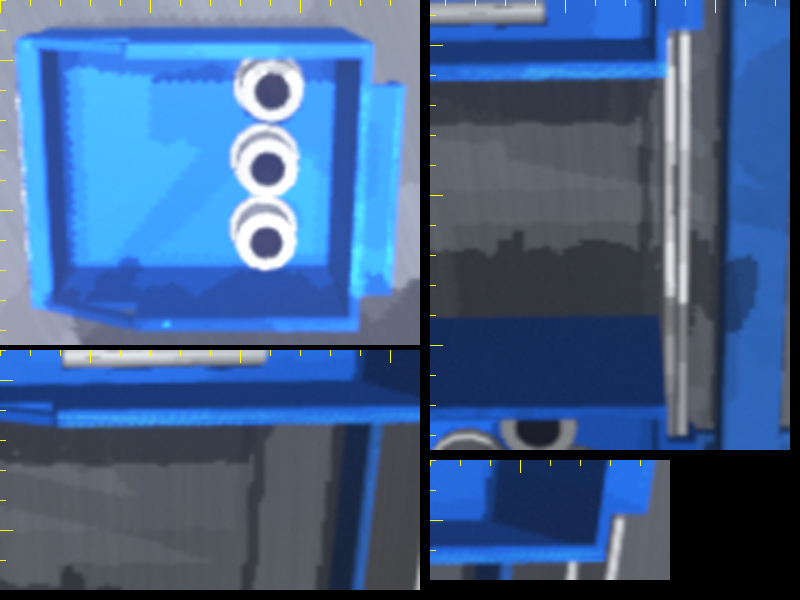

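Composite: the front wall top runs from (256,144) to (261,231) in wb, inner edge about 7 px further in, and the rear top corners are at (374,144) and (369,239). In wr1 the tongue is the right bright strip at u≈340, the left bin's edge is at row≈161, and the right bin's top edge at row≈270.

Run:
```python
from h import *
b=load("wb");c0=load("wr0");c1=load("wr1")
fo=[onz(b,*p,.042) for p in((256,144),(261,231.3))];fi=onz(b,250+46/3,187.7,.042)
ro=[onz(b,*p,.06) for p in((374,144),(369.3,239.3))]
lp=[onz(b,*p,.06) for p in((384.7,158.3),(380,228.3))]
F=(fo[0]+fo[1])/2;Rr=(ro[0]+ro[1])/2
print("front w",np.linalg.norm(fo[0]-fo[1]),"rear w",np.linalg.norm(ro[0]-ro[1]),"len",np.linalg.norm((F-Rr)[:2]),"lip w",np.linalg.norm(lp[0]-lp[1]),"thick",np.linalg.norm(fi-F))
d=Rr-F;print("yaw",np.arctan2(d[1],d[0]),[np.arctan2(-(q[0]-q[1])[0],(q[0]-q[1])[1]) for q in(fo,ro,lp)],"front",F,"rear",Rr)
def peaks(c,rows,lo,hi):
    out=[]
    for r in rows:
        p=c["pixels"][r,lo:hi].astype(float);v=p.min(1)
        e=np.convolve(v,[-.5,-.5,0,0,0,0,0],'same') if 0 else v
        mk=v>v.min()+.55*(v.max()-v.min());n,l=cv2.connectedComponents(mk.astype(np.uint8)[None])
        out.append((r,[(round(float((lo+np.flatnonzero(l[0]==k)).mean()),1),int((l[0]==k).sum())) for k in range(1,n)]))
    return out
for x in peaks(c1,range(165,235,12),325,350):print(x)
for x in peaks(c0,range(170,260,15),445,495):print(x)
```

```text
front w 0.0923678910290025 rear w 0.09538261122393348 len 0.11269295708660107 lip w 0.07022349934341025 thick 0.007295667865269464
yaw -0.44099233204113153 [np.float64(-0.4465771971303415), np.float64(-0.43592702946121276), np.float64(-0.44227407190551704)] front [0.39403526 0.34821898 0.042     ] rear [0.49594672 0.30011744 0.06      ]
(165, [(334.5, 4), (339.5, 4)])
(177, [(334.5, 4), (339.5, 4)])
(189, [(334.5, 4), (339.5, 4)])
(201, [(334.0, 3), (339.0, 3)])
(213, [(334.5, 4), (339.0, 3)])
(225, [(334.5, 4), (339.0, 3)])
(170, [(466.5, 4), (479.5, 4)])
(185, [(464.5, 4), (477.5, 4)])
(200, [(462.0, 3), (475.0, 3)])
(215, [(460.0, 3), (473.0, 3)])
(230, [(458.0, 3), (471.0, 3)])
(245, [(456.0, 3), (468.5, 4)])
```

Run:
```python
from h import *
c0=load("wr0");c1=load("wr1")
def line(a,b):
    P=[]
    for c,(p,q) in((c0,a),(c1,b)):
        o,d1=ray(c,*p);_,d2=ray(c,*q);n=np.cross(d1,d2);n/=np.linalg.norm(n);P.append((n,n@o))
    (n1,k1),(n2,k2)=P
    return [np.array([*np.linalg.solve(np.array([[n1[0],n1[2]],[n2[0],n2[2]]]),[k1-n1[1]*y,k2-n2[1]*y])])for y in(.02,-.08)]
T=line(((479.7,170),(468.6,245)),((339.6,165),(339.0,225)));print("tongue x,z at y=.02,-.08",T)
S=line(((466.6,170),(455.8,245)),((334.6,165),(334.3,225)));print("strip",S)
zt=(T[0][1]+T[1][1])/2
yaw=np.arctan2(T[1][0]-T[0][0],.1)*1
print("zt",zt,"yaw",yaw)
for z in(zt+.004,.192):
    L=[onz(c1,u,161+dv,z) for u,dv in((262,-1.),(330,0))];R=[onz(c1,u,270,z) for u in(262,330)]
    print(z,L,R,[np.linalg.norm((L[i]-R[i])[:2]) for i in(0,1)])
t=load("top0");yws=[]
for z in(.188,): print([onz(t,*p,z) for p in((324,130.5),(438,133.5))])
```

```text
tongue x,z at y=.02,-.08 [array([0.64407761, 0.18410935]), array([0.63825919, 0.18534349])]
strip [array([0.64068858, 0.1694964 ]), array([0.6350016, 0.1688152])]
zt 0.18472641815875182 yaw -0.058118622776092595
0.18872641815875182 [array([0.57809748, 0.00954158, 0.18872642]), array([0.63475385, 0.00470523, 0.18872642])] [array([ 0.56511178, -0.09341926,  0.18872642]), array([ 0.62890462, -0.09797547,  0.18872642])] [np.float64(0.10377650152545066), np.float64(0.10284716267513716)]
0.192 [array([0.57874871, 0.01000296, 0.192     ]), array([0.63463507, 0.00523234, 0.192     ])] [array([ 0.5659395 , -0.09155853,  0.192     ]), array([ 0.62886533, -0.09605282,  0.192     ])] [np.float64(0.10236607390908987), np.float64(0.10144936571369506)]
[array([0.65094171, 0.14276807, 0.188     ]), array([ 0.63272123, -0.20249922,  0.188     ])]
```

Sizes and rail geometry check out: tongue top z≈0.185, strip about 16 mm below it, gap≈103 mm. Grasping now.

Run:
```python
from h import *
b=load("wb");y=-.441;w=np.array([.399,.346]);ex=np.array([np.cos(y),np.sin(y)]);ey=np.array([-ex[1],ex[0]])
for p in((190,208),(238,262)): q=onz(b,*p,.055)[:2]-w;print("orange rel",q@ex,q@ey)
O=ori(y);z0=.031+G
manip.move_to([*w,z0+.09],O)
print(manip.line_to([*w,z0+.03],feed=.12))
print(manip.line_to([*w,z0],feed=.05,threshold=6))
manip.gripper_close(70)
s=telemetry.read_state();print(s["t"],s["gripper_width"],s["grip_force"],s["ft_force"],s["ee_pos"])
```

```text
orange rel -0.07243450234803718 -0.015512586728528609
orange rel -0.02941233638589324 -0.07587823751909195
False
False
8.0917 0.006648328792731356 68.96037697792053 [-2.39845044  0.75666472  3.50465064] [0.3989591  0.34612392 0.18593475]
```

```bash
cat >> h.py <<'E'
Y=-.06
EX=np.array([np.cos(Y),np.sin(Y),0]);EY=np.array([-EX[1],EX[0],0])
T0=np.array([.6402,-.0466,.1847]); EZH=.18593-.056   # ee z when hook at z: EZH+z
def pose(off,lat,up): # hook relative to tongue-top middle of the gap
    p=T0+EX*(off-.10975)+EY*lat; p[2]=EZH+T0[2]+up; return p
E
python3 - <<'E'
from h import *
p=telemetry.read_state()["ee_pos"].copy();p[2]=.25;manip.line_to(p,feed=.08)
s=telemetry.read_state();print(s["gripper_width"],s["grip_force"],s["ft_force"],s["wrist_torque"])
p[2]=.43;manip.line_to(p,feed=.2)
manip.move_to(pose(-.012,0,.11),ori(Y));manip.line_to(pose(-.012,0,.074),feed=.1)
manip.sleep(.4);snap("wrist","hw");c=snap("scene","hs")
s=telemetry.read_state();print(s["t"],s["gripper_width"],s["ft_force"],s["wrist_torque"],s["ee_pos"],pose(-.012,0,.074))
a=cv2.imread("pics/hw.png");b=cv2.imread("pics/hs.png")[165:305,160:330];b=cv2.resize(b,None,fx=3,fy=3)[:,:]
o=np.zeros((600,800,3),np.uint8);o[:400,:640]=a;cv2.imwrite("pics/v7.png",a[:, :]);cv2.imwrite("pics/v8.png",b)
E
```

```text
0.006866724441776244 68.15149426460266 [-0.05189046 -0.55605528 -2.52705331] [-0.00427346  0.17592889  0.01442163]
12.5917 0.007025552720059169 [-0.49221444  0.54162985 -2.59987186] [ 0.04103273  0.20272952 -0.02657766] [ 0.51868163 -0.03933965  0.38880221] [ 0.51866908 -0.03929938  0.38863   ]
```

View pics/v7.png

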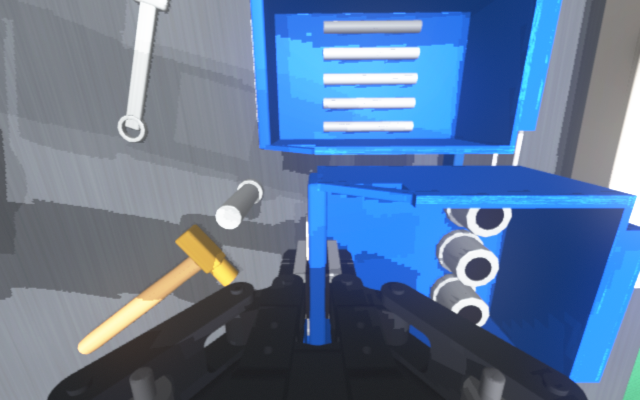

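The wrist picture shows the bin held by its front wall over the gap. Its left-side top edge runs from (415,203) to the rear corner (632,198), and the left neighbour's near rim is at row≈152.

Run:
```python
from h import *
c=load("hw")
def rel(p): d=p-T0;return np.round([d@EX*1e3,d@EY*1e3],1)
a=cv2.imread("pics/hw.png")
m=blue(c)
# bin left rim outer edge, left neighbour lower edge
print("front-left top",rel(onz(c,310,173,.2447)),"front-left inner",rel(onz(c,327,180,.2447)))
for z in(.2627,.2597,.2567): print(z,"step",rel(onz(c,415,203,z)),"rear",rel(onz(c,632,199,z)))
print("left nb",rel(onz(c,264,150,.1887)),rel(onz(c,515,152,.1887)))
print("cam",-c["R"].T@c["t"])
def crop(x,y,w,h,s): return cv2.resize(a[y:y+h,x:x+w],None,fx=s,fy=s,interpolation=cv2.INTER_CUBIC)
o=np.zeros((600,800,3),np.uint8);k=crop(380,125,260,110,3);o[:330,:780]=k;k=crop(255,125,160,85,3);o[335:590,:480]=k
s=cv2.imread("pics/hs.png")[175:275,185:285];s=cv2.resize(s,None,fx=2.6,fy=2.6,interpolation=cv2.INTER_CUBIC);o[335:595,500:760]=s
cv2.imwrite("pics/v8.png",o)
```

```text
front-left top [-122.7   50.9] front-left inner [-115.9   48. ]
0.2627 step [-86.1  43.9] rear [-11.3  45.3]
0.2597 step [-85.  43.] rear [-7.9 44.4]
0.2567 step [-83.9  42.1] rear [-4.5 43.5]
left nb [-150.6   53.2] [-4.3 52. ]
cam [0.52466388 0.03404724 0.35792242]
```

View pics/v8.png

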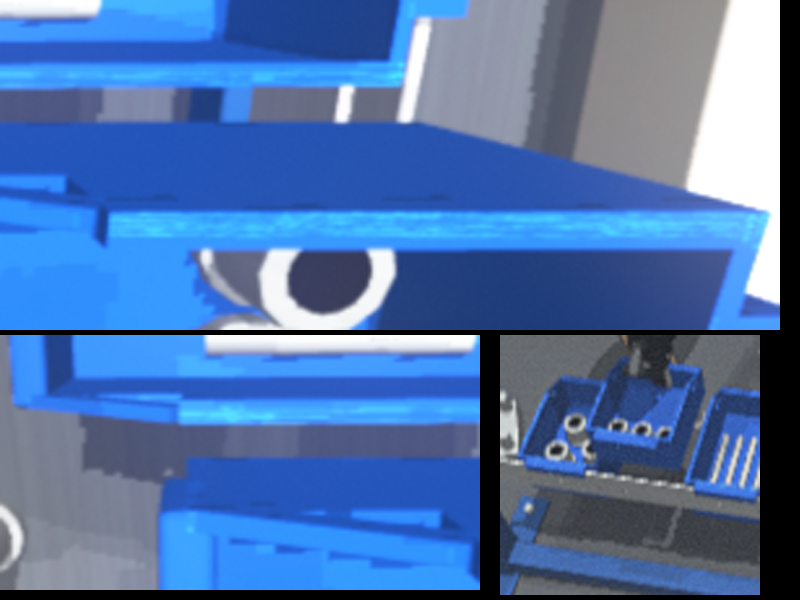

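Bin level and aligned in yaw. Left clearance ≈4.9 mm against right ≈2 mm, so I shift +1.4 mm. The rim centre is about 110 mm ahead of the back face, so I update the grip-to-hook distance to 113.75 mm. Descending guarded, slightly in front of the rail.

```bash
sed -i 's/off-.10975/off-.11375/' h.py
cat >> h.py <<'E'
def st(tag=""):
    s=telemetry.read_state();f=s["ft_force"];d=s["ee_pos"]-pose(0,0,0)
    print(tag,"t%.1f"%s["t"],"off %.1f lat %.1f up %.1f"%(d@EX*1e3,d@EY*1e3,d[2]*1e3),"F x%.1f y%.1f z%.1f"%(f@EX,f@EY,f[2]),"w%.2f"%(s["gripper_width"]*1e3),"M",np.round(s["wrist_torque"],2));return d@EX,d@EY,d[2]
E
python3 - <<'E'
from h import *
L=.0014
manip.line_to(pose(-.012,L,.074),feed=.05);st("a")
for up in(.055,.035,.022,.014):
    r=manip.line_to(pose(-.012,L,up),feed=.03,threshold=2.5);st(f"{up} {r}")
    if r: break
manip.sleep(.2);snap("wrist","dw");snap("scene","ds")
E
```

```text
a t12.8 off -12.3 lat 1.5 up 73.9 F x-0.4 y0.2 z-2.9 w7.04 M [ 0.05  0.13 -0.  ]
0.055 False t13.6 off -11.9 lat 1.4 up 55.1 F x-0.7 y-1.0 z-1.8 w6.65 M [-0.02  0.13 -0.02]
0.035 False t14.4 off -11.9 lat 1.4 up 35.1 F x0.5 y0.4 z-2.7 w6.80 M [0.01 0.11 0.04]
0.022 False t15.0 off -12.0 lat 1.4 up 21.8 F x0.6 y0.3 z-3.1 w7.06 M [0.01 0.15 0.  ]
0.014 False t15.4 off -12.1 lat 1.4 up 13.7 F x-0.4 y0.9 z-2.9 w6.91 M [ 0.02  0.12 -0.01]
```

Run:
```python
from h import *
a=cv2.imread("pics/dw.png");b=cv2.imread("pics/ds.png")
o=np.zeros((600,800,3),np.uint8)
k=cv2.resize(a[110:260,250:640],None,fx=2,fy=2,interpolation=cv2.INTER_CUBIC);o[:300,:780]=k
k=cv2.resize(b[185:260,180:310],None,fx=4,fy=4,interpolation=cv2.INTER_CUBIC);o[300:600,:520]=k
cv2.imwrite("pics/v9.png",o)
```

```text
(no output)
```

View pics/v9.png

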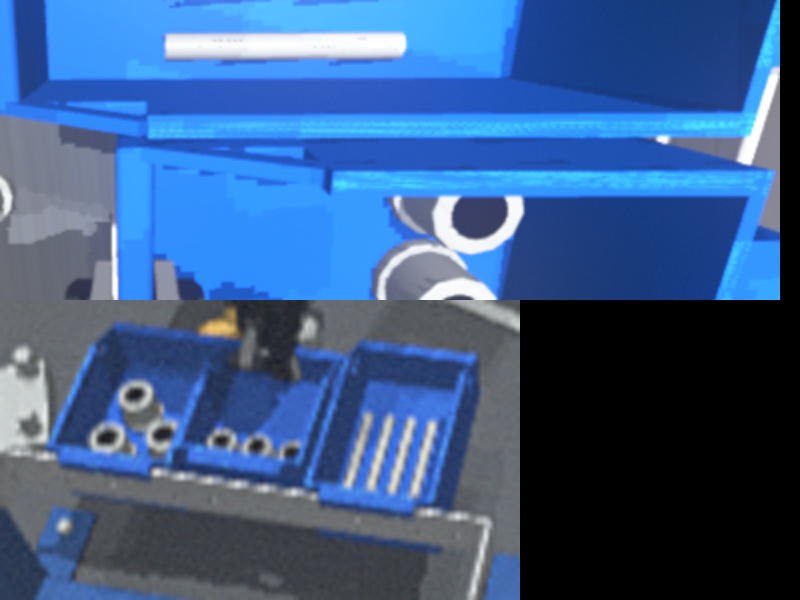

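The picture shows the bin between its neighbours: the bin's left rim is at wrist row≈195.5 and the left neighbour's near edge at row≈178.5. The scene view shows gaps on both sides. I compute the clearance, then feel for the strip.

Run:
```python
from h import *
c=load("dw")
rel=lambda p: np.round([(p-T0)@EX*1e3,(p-T0)@EY*1e3],1)
for u in(430,600): print("bin",rel(onz(c,u,195.5,.2027)),"nb",rel(onz(c,u,178.5,.1887)))
print("rear",rel(onz(c,250+771/2,195.5,.2027)))
L=.0014;st()
r=manip.line_to(pose(.006,L,.014),feed=.008,threshold=2.0);a=st(f"touch {r}")
manip.sleep(.3);st("settled")
```

```text
bin [-85.3  48.2] nb [-80.4  51. ]
bin [-27.1  48.1] nb [-14.7  51. ]
rear [-14.9  48.1]
 t15.7 off -11.9 lat 1.4 up 14.2 F x0.3 y-0.5 z-1.6 w6.88 M [-0.01  0.15 -0.01]
touch True t17.0 off -3.1 lat 1.5 up 13.0 F x0.1 y0.2 z-2.9 w6.52 M [ 0.01  0.15 -0.02]
settled t17.3 off -3.5 lat 1.6 up 12.2 F x-0.1 y0.3 z-2.2 w7.16 M [0.01 0.16 0.01]
```

```bash
cat >> h.py <<'E'
def avg(n=12):
    A=[]
    for _ in range(n):
        manip.sleep(.02);s=telemetry.read_state();f=s["ft_force"];d=s["ee_pos"]-pose(0,0,0)
        A.append([d@EX*1e3,d@EY*1e3,d[2]*1e3,f@EX,f@EY,f[2],s["wrist_torque"]@EY])
    return np.mean(A,0)
E
python3 - <<'E'
from h import *
L=.0012
manip.line_to(pose(-.005,L,.013),feed=.02);b=avg();print(np.round(b,2))
for off in np.arange(-.0045,.007,.0007):
    manip.line_to(pose(off,L,.013),feed=.01);a=avg();print("%.1f"%(off*1e3),np.round(a,2))
    if abs(a[3]-b[3])>1.8: break
print(telemetry.read_state()["t"])
E
```

```text
[-5.02  1.19 13.01  0.   -0.11 -2.32  0.16]
-4.5 [-4.48  1.2  12.99 -0.25 -0.08 -2.61  0.15]
-3.8 [-3.8   1.2  12.99  0.13 -0.07 -2.69  0.15]
-3.1 [-3.09  1.2  12.99 -0.17 -0.09 -2.66  0.16]
-2.4 [-2.39  1.2  13.    0.08  0.09 -2.43  0.16]
-1.7 [-1.93  1.16 12.85 -2.97 -1.07 -1.59  0.57]
19.9917
```

Contact at nominal off −2.2 mm with a moment arm matching the face strip. I back off 0.75 mm and lower gently.

Run:
```python
from h import *
L=.0012;O=-.00295
manip.line_to(pose(O,L,.013),feed=.01);b=avg();print(np.round(b,2))
up=.013
while up>-.008:
    up-=.0012 if up>.004 else .0006
    manip.line_to(pose(O,L,up),feed=.015);a=avg(8);print("%.1f"%(up*1e3),np.round(a,2))
    if np.linalg.norm(a[3:6]-b[3:6])>2.2: break
manip.sleep(.05);snap("wrist","ew");snap("scene","es");print(telemetry.read_state()["t"])
```

```text
[-2.77  1.23 13.15 -0.05  0.07 -2.78  0.16]
11.8 [-2.96  1.2  11.73  0.35 -0.02 -2.7   0.15]
10.6 [-2.96  1.19 10.56 -0.16  0.15 -2.92  0.16]
9.4 [-2.97  1.2   9.35 -0.16 -0.27 -2.51  0.15]
8.2 [-2.97  1.2   8.15 -0.11  0.18 -2.72  0.16]
7.0 [-2.97  1.2   6.95 -0.16  0.11 -2.82  0.16]
5.8 [-2.97  1.2   5.75 -0.23  0.12 -2.75  0.17]
4.6 [-2.97  1.2   4.54  0.15  0.04 -2.46  0.18]
3.4 [-2.97  1.2   3.34  0.04  0.13 -2.9   0.14]
2.8 [-2.96  1.2   2.77 -0.11 -0.02 -2.43  0.14]
2.2 [-2.95  1.2   2.18  0.11 -0.02 -2.86  0.14]
1.6 [-2.95  1.2   1.58  0.13  0.1  -2.74  0.14]
1.0 [-2.86  1.17  1.11  0.03 -0.32 -2.01  0.05]
0.4 [-2.8   1.18  0.65 -0.15 -0.12 -0.07 -0.14]
25.6
```

Contact at about 1 mm above the vision estimate, so it is the flange on the tongue (a lip landing would come 9 mm earlier). I check the hook with a gentle pull forward, reseat and release.

Run:
```python
from h import *
L=.0012
manip.line_to(pose(-.00295,L,.0018),feed=.01);b=avg();print(np.round(b,2));hooked=False
for off in np.arange(-.0034,-.0075,-.0005):
    manip.line_to(pose(off,L,.0018),feed=.01);a=avg(8);print("%.1f"%(off*1e3),np.round(a,2))
    if a[3]-b[3]>1.5: hooked=True;break
print(hooked)
if hooked:
    manip.line_to(pose(-.0026,L,.0018),feed=.01)
    for up in(.0012,.0008,.0004): 
        manip.line_to(pose(-.0026,L,up),feed=.01);a=avg(8);print(np.round(a,2))
        if a[5]-b[5]>1.8: break
    print(telemetry.read_state()["t"])
```

```text
[-3.17  1.24  1.45 -0.07 -0.05 -2.06  0.14]
-3.4 [-3.41  1.19  1.76  0.48  0.17 -3.    0.12]
-3.9 [-3.67  1.13  1.97  3.43  0.09 -3.95 -0.18]
True
[-2.65  1.23  1.2  -0.21  0.1  -2.19  0.13]
[-2.56  1.2   0.9  -0.81  0.37 -0.59  0.09]
[-2.51  1.19  0.57 -0.84  0.34  0.26 -0.04]
28.2917
```

Hooked: the lip meets the tongue at −3.6 mm, as predicted. Releasing.

Run:
```python
from h import *
manip.ungrasp();manip.sleep(.4);print(np.round(avg(),2))
p=telemetry.read_state()["ee_pos"].copy()
q=p.copy();q[2]+=.09;print(manip.line_to(q,feed=.04,threshold=5));st()
q[2]=p[2]+.13;manip.line_to(q,feed=.1);manip.sleep(.4)
a=snap("wrist","fw");
q2=q.copy();q2[0]-=.12;q2[2]+=.03;manip.move_to(q2,ori(Y));manip.sleep(.3);snap("scene","fs");snap("top","ft")
print(telemetry.read_state()["t"])
o=np.zeros((600,800,3),np.uint8)
o[:300,:480]=cv2.resize(cv2.imread("pics/fw.png"),(480,300))
k=cv2.resize(cv2.imread("pics/fs.png")[180:260,170:310],None,fx=3.7,fy=3.7,interpolation=cv2.INTER_CUBIC);o[300:300+k.shape[0],:k.shape[1]]=k
k=cv2.resize(cv2.imread("pics/ft.png")[105:205,310:460],None,fx=2,fy=2,interpolation=cv2.INTER_CUBIC);o[:200,490:790]=k
cv2.imwrite("pics/v10.png",o)
```

```text
[-2.6   1.2   0.4   0.1  -0.04 -0.15  0.  ]
False
 t32.0 off -2.7 lat 1.2 up 90.2 F x0.2 y-0.1 z-0.8 w85.61 M [ 0.01 -0.02 -0.02]
33.9833
```

View pics/v10.png

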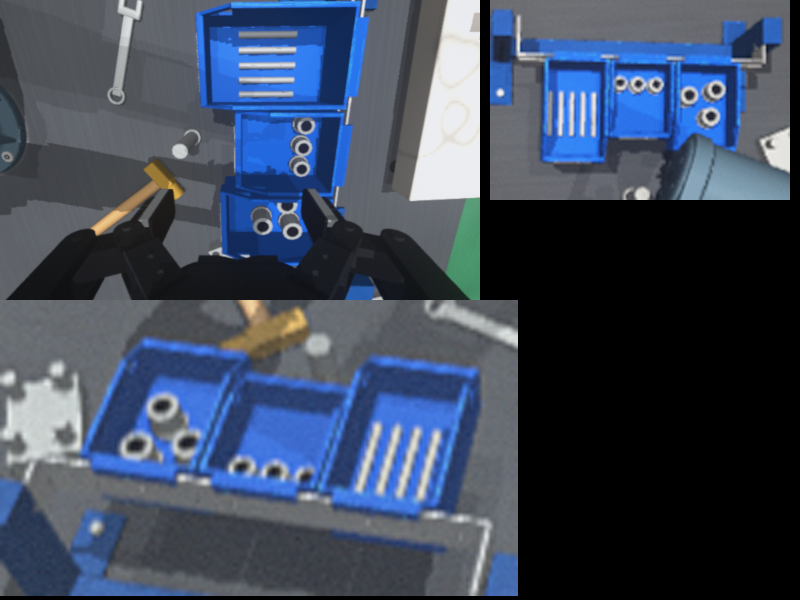

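The final views show the bin hanging level between its neighbours with its flange over the rail, in line with theirs, and the neighbours not visibly moved. The gripper is clear.

```bash
python3 -c "
from plant import manip
print(manip.finish_job())"
```

```text
the job is handed in; nothing more can be done
None
```

The loose blue bin is hooked on the rail and seated between its two neighbours, which show no visible shift; I let go, moved the gripper clear and handed the job in at about 34 s of the 72 s.

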